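# Sweep the axle nuts into the reject bay

## Task

Sweep the two hexagonal brass axle nuts across the table with the fingertips, through the open side of the low three-walled steel bay, until both lie flat and completely inside it. Only slide them along the table: do not lift or tip them. Leave everything else where it is, including the bearing race and the round brass bush lying among the nuts.

Things in the scene. Friction and masses are not known exactly. Their poses are not given: they have to be found in the camera images.
- nut1: Brass hexagonal axle nut lying flat, 36 mm across flats, 42 across corners, 18 high, bore 22, about 0.11 kg (varies); origin at the centre of its underside. The nuts, race and bush lie in any order in a row along x, about 75 mm apart, each shifted up to 35 mm along y, to the right (-y) of the bay.
- nut2: The other, identical brass hexagonal axle nut lying flat, 36 mm across flats, 42 across corners, 18 high, bore 22, about 0.11 kg (varies); origin at the centre of its underside. The nuts, race and bush lie in any order in a row along x, about 75 mm apart, each shifted up to 35 mm along y, to the right (-y) of the bay.
- bay: Bay fixed to the table on the left: three upright steel walls 6 mm thick, 32 high, no floor or sill. Origin on the table at the centre of the enclosed area, 200 mm along its x by 120 along its y. The whole side at its y = -60 mm is the open mouth; inner faces of the walls at y = +60, x = -100 and x = +100 mm. A foot 22 mm wide, 3 high runs outside each side wall. Yaw within 0.25 rad; mouth faces -y at 0.
- race: Bystander: steel ball bearing race, a plain ring 52 mm across, 16 mm high, bore 38 mm, lying flat among the nuts; origin at the centre of its underside.
- bush: Bystander: round brass bush, a ring 40 mm across, 18 mm high, bore 24 mm, lying flat among the nuts; brass like the nuts but round; origin at the centre of its underside.
- sprocket: Bystander: black polymer sprocket, 75 mm across the teeth, 8 mm thick with an 18 mm high hub, lying flat at the far side, beyond the small parts; origin at the centre of its underside.
- roller: Bystander: scuffed galvanized roller, 60 mm diameter, 160 mm long plus a 14 mm axle stub, standing on end on a fixed steel turntable (190 mm across, 36 mm high) to the right; origin at the centre of its lower end.
- case: Bystander: closed blue plastic micrometer case, 75 x 160 x 41 mm, lying to the right of the small parts, its long side along x; origin at the centre of its underside.
- tin: Bystander: tin can 72 mm across, 60 mm high, standing at the far side of the table; origin at the centre of its underside.
- wrench: Bystander: wrench lying flat at the near right of the table, away from the work; origin about the middle of its underside.
Not all that is in view belongs to the job. Leave any black or green look-alike of the nut2 alone.

How it is judged:
At the end, for the whole second after the job is handed in: Both hexagonal nuts lie flat on the table and at rest, wholly within the bay (each centre at least 22 mm inside the mouth line and between the walls), and no other loose thing has moved more than 15 mm (y of nut1 in the frame of bay between -0.038 and 0.06 m and x of nut1 in the frame of bay between -0.1 and 0.1 m and height (world z) of each of nut1, nut2 below 0.006 m and angle between each of nut1, nut2's own z axis and vertical below 0.15 rad and linear speed of each of nut1, nut2 below 0.01 m/s and y of nut2 in the frame of bay between -0.038 and 0.06 m and x of nut2 in the frame of bay between -0.1 and 0.1 m and distance of each of race, bush, sprocket, roller, case, tin, wrench from where it was at the start of the episode below 0.015 m); the robot touches nothing.
It fails at once if a nut is lifted off the table (10 mm or more) (height (world z) of any of nut1, nut2 above 0.01 m).
It fails at once if a nut is tipped (angle between any of nut1, nut2's own z axis and vertical above 0.4 rad).
It fails at once if another loose thing is moved more than 15 mm (distance of any of race, bush, sprocket, roller, case, tin, wrench from where it was at the start of the episode above 0.015 m).
It also fails if it takes over 72 s, if anything falls off the work surface, if the arm or the gripper's body presses on something with over 40 N, if the wrist force passes 120 N, or if a joint passes its speed limit or range.

## Robot

A 7-joint arm with a two-finger parallel gripper is mounted at the origin on the work surface. World frame = base frame: x ahead of the robot, y to its left, z up, the work surface at z = 0. Lengths are in m, angles in rad, forces in N, time in s.
With the tool pointing down it reaches from about 0.425 to 0.875 m from the base axis. Payload 4.7 kg.
Tool frame: the origin (TCP) lies at the very end of the fingers, on their centre line; the grasp point (between the pads) lies 19 mm behind it (grip_point_offset is the distance from the TCP to the grasp point, in m); x points along the fingers, z is the direction in which the jaws open and shut, and the axes are right-handed (so a half turn about x gives the same grasp; the last joint's range is limited). The gripper opens to 87 mm and grips with 3 to 60 N. Pads are 19 mm wide; open, the fingers measure 117 mm over their backs; the gripper's body (75 mm by 190 mm) begins 51 mm behind the grasp point.
Start: joints at [1.243, 0.321, -0.07, 1.45, 0.023, 1.371, -0.057], TCP at [0.218, -0.612, 0.187] pointing down, gripper open.
Joint ranges: [-2.86, 2.86], [-0.3, 2.09], [-1.38, 1.24], [0.06, 2.45], [-1.56, 4.7], [0.09, 2.05], [-2.69, 2.69]. Speed limits (rad/s): [2.57, 2.57, 3.14, 3.14, 3.14, 3.14, 3.14].

## Interface

Orientations are given as a rotation vector (axis times angle).
In Python, from bench import get_state, get_image, calibration, close_job, grip_point_offset gives the robot as it stands.
- The arm moves only by the tool play_rows, never from a script. Its argument "targets" is a list of rows, each an object with "claw": the closure, from 0 (fully open) to 1 (shut); "linear": the shift along the tool's x, y, z as a fraction of full scale, a list of three; "rotation": the turn, a rotation vector about the tool's x, y, z as a fraction of full scale, a list of three. In form: [{"claw": claw, "linear": [x, y, z], "rotation": [wx, wy, wz]}, ...]. A call has 1 to 10 rows; each row shifts and turns the pose as measured when the row begins, along the tool's axes as they then stand; what a row does not reach is not made up. Full scale, the value 1, is 2.5 cm for a shift and 90 degrees for a turn. A row lasts 1/12 s, in which the tool goes at most 41.7 mm and 7.16 degrees, less where a joint would pass 70% of its speed; a pose out of reach is approached as far as the arm can. A call with a number of a shift or a turn outside -1 to 1 is refused whole. A call with a gripper value outside its range is refused whole. The fingers move at their own pace and stop on an object; "newtons" is the grip in N (left out, the last holds). Time passes only in rows, so rows that do not move let the fingers close. It gives the time, the measured TCP pose, the force and the opening at its end, in the units of the state.
- get_state(): the state, without advancing time (a new reading comes with each control period).
- get_image(name): name is "scene" or "top" or "wrist"; returns the picture (384x512x3 uint8, blue, green, red); there is no depth.
- calibration(name): a dict with "fx", "fy", "cx", "cy" (pixels), "dist_coeffs" ([k1, k2, p1, p2, k3] as OpenCV has them; the pictures are not rectified), "rvec" (rotation vector, rad) and "tvec" (3), from world to camera coordinates, as OpenCV has them; the wrist camera has in their place "hand_eye" (4x4, takes a point from camera to tool coordinates, whose origin is the TCP and whose axes are the tool frame's). Camera axes: x right, y down, z forward; pixel columns grow to the right and rows downward; lengths in m; the calibration is good to about 2 mm. A picture is of the moment at which its call begins: read the wrist's pose just before it. calibration takes no time and is no camera call.
- close_job(): hands the job in, once; it reports no verdict.
The state is a dict: "time": time; "joint_positions": joint angles; "qd": joint speeds; "joint_torque": joint torques, N m; "position": TCP position; "tool_rot": TCP orientation; "ft_force": force on the tool from outside, world axes, zero at the start; "torque": the same for the moment, N m; "grip_width": opening from 0.0 (shut) to 1.0 (fully open).
Only numpy, scipy, OpenCV 4.12 (cv2) and the standard library are available. Lean on these libraries where they do the work, as an engineer would, in place of code of your own. Each camera call takes 0.05 s, during which the arm holds its last target. There are 200 camera calls.

## Working session

There is one attempt and no reset: what is moved stays moved. The work goes in short steps, Python scripts to look and compute and a tool call to move; the robot and the scene stay as the last step left them, time stands still between calls to the robot, and variables do not carry over. Pictures are saved under pics/ and viewed, about 8 in all and at most 12, crops included, and the job is handed in when it is done.

Besides the shell and the picture viewer there is one more tool, called after "Request:" as a command line: name --argument value ..., lists and objects as JSON in quotes. play_rows: Moves the arm, as the interface text tells. Shift numbers are shares of 2.5 cm and turn numbers shares of 90 degrees, none past 1 either way. Its arguments: {"type":"object","properties":{"targets":{"type":"array"},"newtons":{"type":"number"}},"required":["targets"]}

```bash
mkdir -p pics
cat > h.py <<'E'
import numpy as np,cv2
from bench import *
def ray(name,px):
    c=calibration(name);K=np.array([[c['fx'],0,c['cx']],[0,c['fy'],c['cy']],[0,0,1]])
    u=cv2.undistortPoints(np.array(px,float).reshape(-1,1,2),K,np.array(c['dist_coeffs'])).reshape(-1,2)
    d=np.c_[u,np.ones(len(u))]
    if 'rvec' in c:
        R=cv2.Rodrigues(np.array(c['rvec'],float))[0];return -R.T@np.array(c['tvec']).ravel(),d@R
    s=get_state();R=cv2.Rodrigues(np.array(s['tool_rot'],float))[0];H=np.array(c['hand_eye'])
    return R@H[:3,3]+np.array(s['position']),d@(R@H[:3,:3]).T
def toz(name,px,z):
    o,d=ray(name,px);return o+d*((z-o[2])/d[:,2])[:,None]
E
python3 - <<'E'
from h import *
s=get_state();print(s['time'],s['position'],s['tool_rot'],s['grip_width'],grip_point_offset)
print(cv2.Rodrigues(np.array(s['tool_rot'],float))[0].round(3))
for n in('top','scene'): cv2.imwrite(f'pics/{n}0.png',get_image(n))
E
```

```text
0.0 [ 0.21760181 -0.61183385  0.18626052] [ 0.95491515  1.35340795 -0.95322006] 0.9992785901225082 0.0187
[[-0.001  0.942  0.335]
 [ 0.002  0.335 -0.942]
 [-1.    -0.    -0.002]]
```

View pics/top0.png

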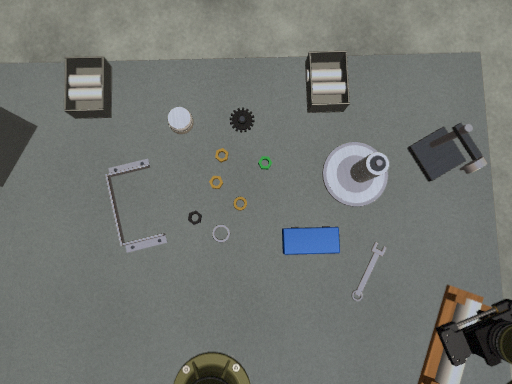

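View pics/scene0.png

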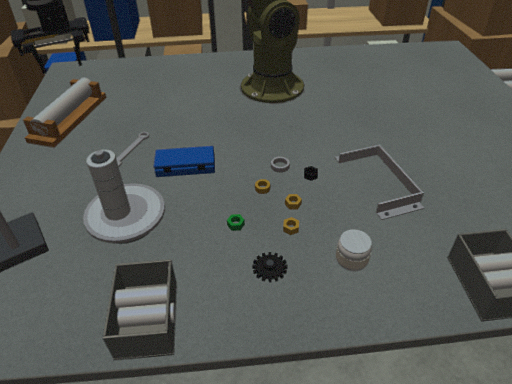

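Top view: there are three brass rings, at (222,155), (216,182) and (240,203). The race is at (221,233), the black look-alike at (195,217) and the green one at (265,163). The bay is on the left with its mouth facing right. One of the brass rings is the bush, so I'll enlarge to tell which.

Run:
```python
from h import *
t=cv2.imread('pics/top0.png');s=cv2.imread('pics/scene0.png')
a=cv2.resize(t[140:250,95:275],None,fx=4,fy=4,interpolation=cv2.INTER_CUBIC)
cv2.imwrite('pics/crop_t.png',a)
cv2.imwrite('pics/crop_s.png',cv2.resize(s[140:240,220:430],None,fx=3.8,fy=3.8,interpolation=cv2.INTER_CUBIC))
h=cv2.cvtColor(t,cv2.COLOR_BGR2HSV)
m=cv2.inRange(h,(10,110,80),(28,255,255)); m[:,:180]=0;m[:,290:]=0;m[260:]=0
cs,_=cv2.findContours(m,cv2.RETR_EXTERNAL,cv2.CHAIN_APPROX_NONE)
for c in cs:
    if cv2.contourArea(c)<30: continue
    hu=cv2.convexHull(c);(x,y),r=cv2.minEnclosingCircle(c);print((x,y),r,cv2.contourArea(hu)/(np.pi*r*r),toz('top',[(x,y)],.014).round(4))
P={'green':(265,163),'black':(195,217),'race':(221,233.5),'tin':(180,120),'sprocket':(242,120)}
for k,v in P.items(): print(k,toz('top',[v],.015).round(3))
```

```text
(239.8235321044922, 203.05882263183594) 6.578083038330078 0.9084862987442783 [[ 0.5303 -0.094   0.014 ]]
(215.75, 182.0) 6.823771953582764 0.8134822471059822 [[ 0.5943 -0.025   0.014 ]]
(221.5, 154.5) 6.670932292938232 0.8654907527753728 [[ 0.6758 -0.0438  0.014 ]]
green [[ 0.647 -0.172  0.015]]
black [[0.493 0.037 0.015]]
race [[ 0.443 -0.037  0.015]]
tin [[0.783 0.077 0.015]]
sprocket [[ 0.778 -0.108  0.015]]
```

View pics/crop_t.png

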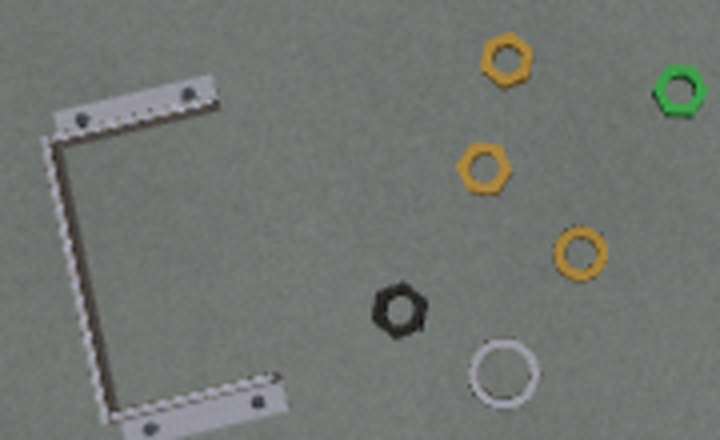

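View pics/crop_s.png

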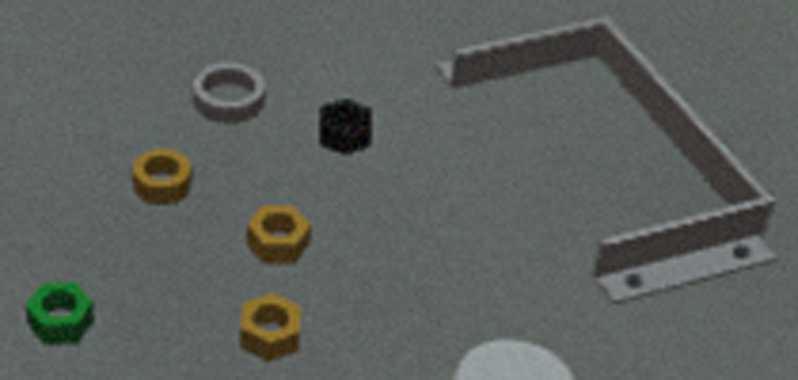

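Brass candidates: (222,155) and (216,182) have six corners and are the nuts. (240,203) is round and is the bush. The black nut (195,217) and the green nut (265,163) are look-alikes. Next I'll measure the bay and clearances.

Run:
```python
from h import *
f=lambda L:[(95+u/4,140+v/4) for u,v in L]
w=toz('top',f([(217,100),(50,142),(107,418),(282,378)]),.032)[:,:2];print('walltops farmouth,farback,nearback,nearmouth\n',w.round(3))
e=lambda a,b:(np.linalg.norm(b-a),np.degrees(np.arctan2(*(b-a)[::-1])))
print(e(w[2],w[1]),e(w[0],w[1]),e(w[3],w[2]),e(w[3],w[0]))
c=w.mean(0);print(c)
yaw=np.mean([np.radians(e(w[2],w[1])[1]),np.radians(e(w[0],w[1])[1]-90),np.radians(e(w[3],w[2])[1]-90)]);print(yaw)
R=np.array([[np.cos(yaw),-np.sin(yaw)],[np.sin(yaw),np.cos(yaw)]])
for n,p in dict(n1=(.676,-.044),n2=(.594,-.025),bush=(.530,-.094),black=(.493,.037),green=(.647,-.172),spro=(.778,-.108),tin=(.775,.077)).items(): print(n,((np.array(p)-c)@R).round(3))
print('ttbl',toz('top',[(355,174)],.036),'case',toz('top',[(283,230),(339,252)],.041).round(3),'axle',toz('top',[(377,163)],.196))
```

```text
walltops farmouth,farback,nearback,nearmouth
 [[0.647 0.166]
 [0.62  0.286]
 [0.421 0.245]
 [0.445 0.12 ]]
(np.float64(0.2032654161145262), np.float64(11.72523782688382)) (np.float64(0.12333892068430467), np.float64(102.83678166365137)) (np.float64(0.12647832350765437), np.float64(101.15162298627435)) (np.float64(0.20694833623833733), np.float64(12.599118656267557))
[0.5333314  0.20415333]
0.20777354970014297
n1 [ 0.088 -0.272]
n2 [ 0.012 -0.237]
bush [-0.065 -0.291]
black [-0.074 -0.155]
green [ 0.034 -0.392]
spro [ 0.175 -0.356]
tin [ 0.21  -0.174]
ttbl [[ 0.60361175 -0.43073483  0.036     ]] case [[ 0.448 -0.215  0.041]
 [ 0.381 -0.371  0.041]] axle [[ 0.60912885 -0.44470046  0.196     ]]
```

Request:
play_rows --targets '[{"claw":0.7,"linear":[0,1,-0.68],"rotation":[0,0,0]},{"claw":0.7,"linear":[0,1,-0.68],"rotation":[0,0,0]},{"claw":0.7,"linear":[0,1,-0.68],"rotation":[0,0,0]},{"claw":0.7,"linear":[0,1,-0.68],"rotation":[0,0,0]},{"claw":0.7,"linear":[0,1,-0.68],"rotation":[0,0,0]},{"claw":0.7,"linear":[0,1,-0.68],"rotation":[0,0,0]},{"claw":0.7,"linear":[0,1,-0.68],"rotation":[0,0,0]},{"claw":0.7,"linear":[0,1,-0.68],"rotation":[0,0,0]},{"claw":0.7,"linear":[0,1,-0.68],"rotation":[0,0,0]},{"claw":0.7,"linear":[0,1,-0.68],"rotation":[0,0,0]}]'

```text
time: 0.93
position: [0.3938, -0.3633, 0.179]
tool_rot: [0.968, 1.358, -0.97]
ft_force: [0.4, 0.0, -0.8]
grip_width: 0.348
```

Request:
play_rows --targets '[{"claw":0.7,"linear":[0,1,-0.68],"rotation":[0,0,0]},{"claw":0.7,"linear":[0,1,-0.68],"rotation":[0,0,0]},{"claw":0.7,"linear":[0,1,-0.68],"rotation":[0,0,0]},{"claw":0.7,"linear":[0,1,-0.68],"rotation":[0,0,0]},{"claw":0.7,"linear":[0,1,-0.68],"rotation":[0,0,0]},{"claw":0.7,"linear":[0,1,-0.68],"rotation":[0,0,0]},{"claw":0.7,"linear":[0,1,-0.68],"rotation":[0,0,0]},{"claw":0.7,"linear":[0,1,-0.68],"rotation":[0,0,0]},{"claw":0.7,"linear":[0,1,-0.68],"rotation":[0,0,0]},{"claw":0.7,"linear":[0,1,-0.68],"rotation":[0,0,0]}]'

```text
time: 1.77
position: [0.5807, -0.1084, 0.1747]
tool_rot: [0.968, 1.363, -0.974]
ft_force: [-0.1, -0.0, 0.0]
grip_width: 0.299
```

Request:
play_rows --targets '[{"claw":0.7,"linear":[0,0,0],"rotation":[-0.08,0,0]},{"claw":0.7,"linear":[0,0,0],"rotation":[-0.08,0,0]},{"claw":0.7,"linear":[0,0,0],"rotation":[-0.08,0,0]},{"claw":0.7,"linear":[0,0,0],"rotation":[-0.08,0,0]},{"claw":0.7,"linear":[0,0,0],"rotation":[-0.08,0,0]},{"claw":0.7,"linear":[0,0,0],"rotation":[-0.08,0,0]},{"claw":0.7,"linear":[0,0,0],"rotation":[-0.08,0,0]},{"claw":0.7,"linear":[0,0,0],"rotation":[-0.08,0,0]},{"claw":0.7,"linear":[0,0,0],"rotation":[-0.08,0,0]},{"claw":0.7,"linear":[0,0,0],"rotation":[-0.08,0,0]}]'

```text
time: 2.6
position: [0.5817, -0.0941, 0.169]
tool_rot: [0.006, 1.595, 0.019]
ft_force: [-0.3, 0.2, 0.3]
grip_width: 0.299
```

```bash
cat > go.py <<'E'
from h import *
import sys
t=[float(v) for v in sys.argv[1:4]]
s=get_state();R=cv2.Rodrigues(np.array(s['tool_rot'],float))[0]
print(s['time'],np.array(s['position']).round(4),s['grip_width'],'joints',np.array(s['joint_positions']).round(2));print(R.round(3))
print('tool delta/25mm',(R.T@(np.array(t)-s['position'])/.025).round(2))
a=np.radians(20);Rd=np.c_[[0,0,-1],[-np.sin(a),np.cos(a),0],[np.cos(a),np.sin(a),0]]
print('det',np.linalg.det(Rd),'rot to go/90deg',(cv2.Rodrigues(R.T@Rd)[0].ravel()/(np.pi/2)).round(3))
E
python3 go.py .611 -.072 .15
```

```text
2.6 [ 0.5817 -0.0941  0.169 ] 0.2990509913297896 joints [ 0.67  0.29 -0.66  1.59  0.16  1.35  0.  ]
[[-0.024 -0.007  1.   ]
 [ 0.016  1.     0.008]
 [-1.     0.016 -0.024]]
tool delta/25mm [0.74 0.86 1.2 ]
det 1.0 rot to go/90deg [-0.217 -0.013 -0.013]
```

Request:
play_rows --targets '[{"claw":0.7,"linear":[0,0.3,0.4],"rotation":[-0.075,-0.004,-0.004]},{"claw":0.7,"linear":[0,0.3,0.4],"rotation":[-0.075,-0.004,-0.004]},{"claw":0.7,"linear":[0,0.1,0.4],"rotation":[-0.07,-0.004,-0.004]},{"claw":0.7,"linear":[0,0,0],"rotation":[0,0,0]},{"claw":0.7,"linear":[0,0,0],"rotation":[0,0,0]}]'

```text
time: 3.02
position: [0.6082, -0.0737, 0.1659]
tool_rot: [-0.289, 1.558, 0.292]
ft_force: [0.5, -0.6, -0.0]
grip_width: 0.303
```

```bash
python3 go.py .611 -.072 .15
python3 - <<'E'
from h import *
im=get_image('wrist');cv2.imwrite('pics/w1.png',im)
h=cv2.cvtColor(im,cv2.COLOR_BGR2HSV)
m=cv2.inRange(h,(10,110,80),(28,255,255))
cs,_=cv2.findContours(m,cv2.RETR_EXTERNAL,cv2.CHAIN_APPROX_NONE)
for c in cs:
    if cv2.contourArea(c)<200: continue
    (x,y),r=cv2.minEnclosingCircle(c);print((round(x),round(y)),r,toz('wrist',[(x,y)],.014).round(4))
E
```

```text
3.0167 [ 0.6082 -0.0737  0.1659] 0.3033735650428639 joints [ 0.66  0.34 -0.72  1.55  0.23  1.34  0.28]
[[-0.007 -0.361  0.932]
 [ 0.001  0.932  0.361]
 [-1.     0.003 -0.006]]
tool delta/25mm [0.63 0.02 0.13]
det 1.0 rot to go/90deg [ 0.013 -0.004 -0.002]
(277, 336) 173.00299072265625 [[ 0.7147 -0.284   0.014 ]]
(323, 278) 27.663251876831055 [[ 0.7349 -0.1824  0.014 ]]
(195, 278) 27.663251876831055 [[ 0.5869 -0.2404  0.014 ]]
(325, 158) 19.030569076538086 [[ 0.6743 -0.0426  0.014 ]]
(187, 153) 18.50731086730957 [[ 0.5306 -0.0928  0.014 ]]
(264, 116) 19.243804931640625 [[ 0.5951 -0.0248  0.014 ]]
```

View pics/w1.png

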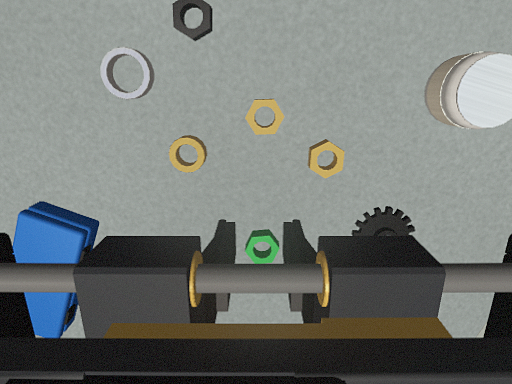

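The wrist view agrees with the top view to 2 mm: hex nuts at pixels (264,116) and (325,158), the round bush at (187,153). Lowering behind nut 2.

Request:
play_rows --targets '[{"claw":0.7,"linear":[1,0,0.1],"rotation":[0,0,0]},{"claw":0.7,"linear":[1,0,0],"rotation":[0,0,0]},{"claw":0.7,"linear":[1,0,0],"rotation":[0,0,0]},{"claw":0.7,"linear":[1,0,0],"rotation":[0,0,0]},{"claw":0.7,"linear":[0.8,0,0],"rotation":[0.01,0,0]},{"claw":0.7,"linear":[0.5,0,0],"rotation":[0,0,0]},{"claw":0.7,"linear":[0,0,0],"rotation":[0,0,0]},{"claw":0.7,"linear":[0,0,0],"rotation":[0,0,0]}]'

```text
time: 3.73
position: [0.6079, -0.0794, 0.0296]
tool_rot: [-0.26, 1.563, 0.255]
ft_force: [-0.2, 0.5, 0.1]
grip_width: 0.301
```

```bash
python3 go.py .612 -.072 .007
```

```text
3.7333 [ 0.6079 -0.0794  0.0296] 0.30088577661896865 joints [ 0.62  0.46 -0.67  1.7   0.31  1.11  0.18]
[[-0.007 -0.322  0.947]
 [-0.004  0.947  0.322]
 [-1.    -0.002 -0.008]]
tool delta/25mm [0.9  0.23 0.26]
det 1.0 rot to go/90deg [-0.013 -0.005  0.001]
```

Request:
play_rows --targets '[{"claw":0.7,"linear":[0.4,0.1,0.13],"rotation":[-0.013,-0.005,0]},{"claw":0.7,"linear":[0.3,0.1,0.13],"rotation":[0,0,0]},{"claw":0.7,"linear":[0.1,0,0],"rotation":[0,0,0]},{"claw":0.7,"linear":[0,0,0],"rotation":[0,0,0]}]'

```text
time: 4.07
position: [0.6155, -0.0728, 0.0116]
tool_rot: [-0.276, 1.547, 0.27]
ft_force: [-0.1, 0.1, 0.4]
grip_width: 0.296
```

```bash
python3 go.py .612 -.072 .007
```

```text
4.0667 [ 0.6155 -0.0728  0.0116] 0.29599047408095147 joints [ 0.61  0.48 -0.67  1.71  0.33  1.06  0.18]
[[ 0.007 -0.341  0.94 ]
 [-0.003  0.94   0.341]
 [-1.    -0.005  0.006]]
tool delta/25mm [ 0.18  0.08 -0.12]
det 1.0 rot to go/90deg [-0.     0.004  0.003]
```

Request:
play_rows --targets '[{"claw":0.7,"linear":[0.15,0.3,-0.1],"rotation":[0,0,0]},{"claw":0.7,"linear":[0.0,0.3,0],"rotation":[0,0,0]},{"claw":0.7,"linear":[0,0.3,0],"rotation":[0,0,0]},{"claw":0.7,"linear":[0,0.3,0],"rotation":[0,0,0]},{"claw":0.7,"linear":[0,0.3,0],"rotation":[0,0,0]},{"claw":0.7,"linear":[0,0.3,0],"rotation":[0,0,0]},{"claw":0.7,"linear":[0,0.3,0],"rotation":[0,0,0]},{"claw":0.7,"linear":[0,0.3,0],"rotation":[0,0,0]}]'

```text
time: 4.73
position: [0.592, -0.0115, 0.0092]
tool_rot: [-0.277, 1.544, 0.269]
ft_force: [-0.4, -0.6, -0.0]
grip_width: 0.298
```

```bash
cat > look.py <<'E'
from h import *
im=get_image('wrist');cv2.imwrite('pics/wl.png',im)
for n,z in(('wrist',.014),('top',.014)):
    im=get_image(n);h=cv2.cvtColor(im,cv2.COLOR_BGR2HSV);m=cv2.inRange(h,(10,110,80),(28,255,255))
    cs,_=cv2.findContours(m,cv2.RETR_EXTERNAL,cv2.CHAIN_APPROX_NONE)
    for c in cs:
        if cv2.contourArea(c)<30: continue
        (x,y),r=cv2.minEnclosingCircle(c);p=toz(n,[(x,y)],z)[0]
        if not(.4<p[0]<.8 and -.15<p[1]<.3): continue
        q=p[:2]-[.533,.204];print(n,(round(x),round(y)),round(r,1),p.round(4),'bay',round(q@[.978,.206],3),round(q@[-.206,.978],3))
E
python3 go.py .522 .182 .008; python3 look.py
```

```text
4.7333 [ 0.592  -0.0115  0.0092] 0.29801465012176165 joints [ 0.55  0.43 -0.7   1.78  0.32  1.03  0.08]
[[ 0.011 -0.341  0.94 ]
 [-0.003  0.94   0.341]
 [-1.    -0.007  0.009]]
tool delta/25mm [-0.01  8.23  0.01]
det 1.0 rot to go/90deg [-0.     0.006  0.004]
wrist (277, 336) 173.0 [ 0.6371 -0.0941  0.014 ] bay 0.04 -0.313
wrist (322, 278) 27.7 [ 0.649  -0.0382  0.014 ] bay 0.064 -0.261
wrist (195, 278) 27.7 [ 0.5667 -0.0677  0.014 ] bay -0.023 -0.273
wrist (256, 236) 32.3 [ 0.5947 -0.0233  0.014 ] bay 0.013 -0.235
top (240, 203) 6.6 [ 0.5303 -0.094   0.014 ] bay -0.064 -0.291
top (222, 154) 6.6 [ 0.6759 -0.0448  0.014 ] bay 0.088 -0.273
```

View pics/wl.png

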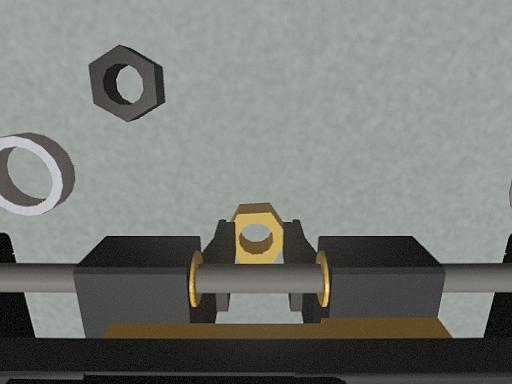

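Run:
```python
from h import *
c=calibration('wrist');H=np.array(c['hand_eye']);print(H.round(3),c['fx'])
K=np.array([[c['fx'],0,c['cx']],[0,c['fy'],c['cy']],[0,0,1]])
def pr(P):
    Q=(np.array(P)-H[:3,3])@H[:3,:3];return cv2.projectPoints(Q,np.zeros(3),np.zeros(3),K,np.array(c['dist_coeffs']))[0].reshape(-1,2).round()
print(pr([[0,9.5e-3,-.013],[0,9.5e-3,.013],[0,9.5e-3,-.028],[0,9.5e-3,.028],[-.009,.027,0],[-.009,.048,0],[.009,.048,0],[-.009,.027,-.02],[-.009,.027,.02]]))
```

```text
[[ 0.    -0.291  0.957 -0.197]
 [-0.    -0.957 -0.291  0.08 ]
 [ 1.    -0.    -0.     0.   ]
 [ 0.     0.     0.     1.   ]] 322.0396681087017
[[238. 200.]
 [278. 200.]
 [215. 200.]
 [301. 200.]
 [258. 178.]
 [258. 144.]
 [258. 139.]
 [225. 178.]
 [291. 178.]]
```

Run:
```python
from h import *
s=cv2.imread('pics/scene0.png');im=get_image('scene')
cv2.imwrite('pics/sc2.png',cv2.resize(im[150:250,230:360],None,fx=5,fy=5,interpolation=cv2.INTER_CUBIC))
```

```text
(no output)
```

View pics/sc2.png

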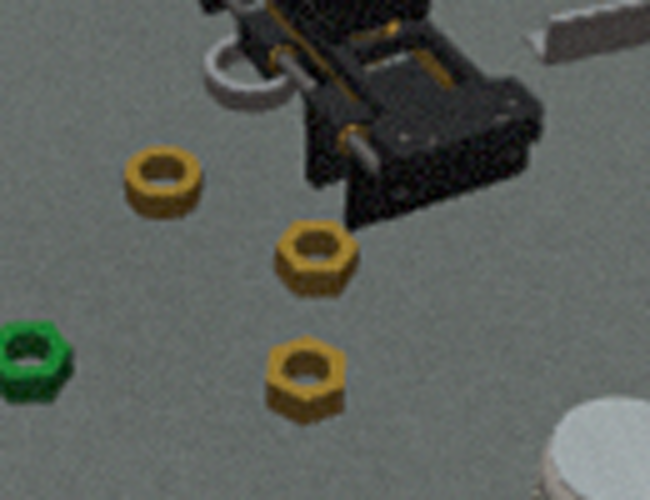

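Run:
```python
from h import *
c=calibration('scene');K=np.array([[c['fx'],0,c['cx']],[0,c['fy'],c['cy']],[0,0,1]])
s=get_state();R=cv2.Rodrigues(np.array(s['tool_rot'],float))[0]
L=[[x,y,z] for x in(0,-.03) for z in(-.028,-.013,.013,.028) for y in(-.0095,.0095)]
W=np.array(L)@R.T+s['position']
p=cv2.projectPoints(W,np.array(c['rvec']),np.array(c['tvec']),K,np.array(c['dist_coeffs']))[0].reshape(-1,2)
for l,q in zip(L,p): print(l,((q-[230,150])*5).round())
print(toz('scene',[(230+317/5,150+260/5)],.014), toz('scene',[(294,187.4),(300,195.6)],.012),s['ft_force'])
```

```text
[0, -0.0095, -0.028] [298. 222.]
[0, 0.0095, -0.028] [331. 211.]
[0, -0.0095, -0.013] [313. 241.]
[0, 0.0095, -0.013] [346. 229.]
[0, -0.0095, 0.013] [339. 273.]
[0, 0.0095, 0.013] [372. 261.]
[0, -0.0095, 0.028] [354. 292.]
[0, 0.0095, 0.028] [388. 280.]
[-0.03, -0.0095, -0.028] [300. 178.]
[-0.03, 0.0095, -0.028] [334. 166.]
[-0.03, -0.0095, -0.013] [315. 196.]
[-0.03, 0.0095, -0.013] [349. 184.]
[-0.03, -0.0095, 0.013] [342. 228.]
[-0.03, 0.0095, 0.013] [376. 216.]
[-0.03, -0.0095, 0.028] [358. 247.]
[-0.03, 0.0095, 0.028] [392. 235.]
[[ 0.60232949 -0.02710099  0.014     ]] [[ 0.54745059 -0.01632469  0.012     ]
 [ 0.5794271  -0.00650069  0.012     ]] [ 1.02027145 -0.60543817 -0.11934625]
```

Fingertips show about 25–30 mm higher than the reported TCP in both views, and the nut hasn't moved: the fingers passed over it. I'll back off and find the table by touch.

Request:
play_rows --targets '[{"claw":0.7,"linear":[0,-0.6,0],"rotation":[0,0,0]},{"claw":0.7,"linear":[0,-0.6,0],"rotation":[0,0,0]},{"claw":0.7,"linear":[0,-0.6,0],"rotation":[0,0,0]},{"claw":0.7,"linear":[0,-0.6,0],"rotation":[0,0,0]},{"claw":0.7,"linear":[0,-0.4,0],"rotation":[0,0,0]},{"claw":0.7,"linear":[0,0,0],"rotation":[0,0,0]}]'

```text
time: 5.43
position: [0.6196, -0.0923, 0.0093]
tool_rot: [-0.275, 1.544, 0.26]
ft_force: [-0.3, -0.2, 0.4]
grip_width: 0.303
```

Request:
play_rows --targets '[{"claw":0.7,"linear":[0.2,0,0],"rotation":[0,0,0]},{"claw":0.7,"linear":[0.1,0,0],"rotation":[0,0,0]},{"claw":0.7,"linear":[0,0,0],"rotation":[0,0,0]}]'

```text
time: 5.68
position: [0.6195, -0.0944, 0.0005]
tool_rot: [-0.271, 1.545, 0.258]
ft_force: [-0.6, -0.1, -0.5]
grip_width: 0.305
```

```bash
python3 go.py .612 -.072 .0
python3 - <<'E'
from h import *
im=get_image('scene')
cv2.imwrite('pics/sc3.png',cv2.resize(im[150:250,230:360],None,fx=5,fy=5,interpolation=cv2.INTER_CUBIC))
E
```

```text
5.6833 [ 6.195e-01 -9.440e-02  5.000e-04] 0.30520739485268206 joints [ 0.62  0.5  -0.65  1.7   0.35  1.05  0.19]
[[ 0.011 -0.331  0.944]
 [-0.006  0.944  0.331]
 [-1.    -0.009  0.008]]
tool delta/25mm [0.01 0.95 0.01]
det 1.0 rot to go/90deg [-0.008  0.005  0.006]
```

View pics/sc3.png

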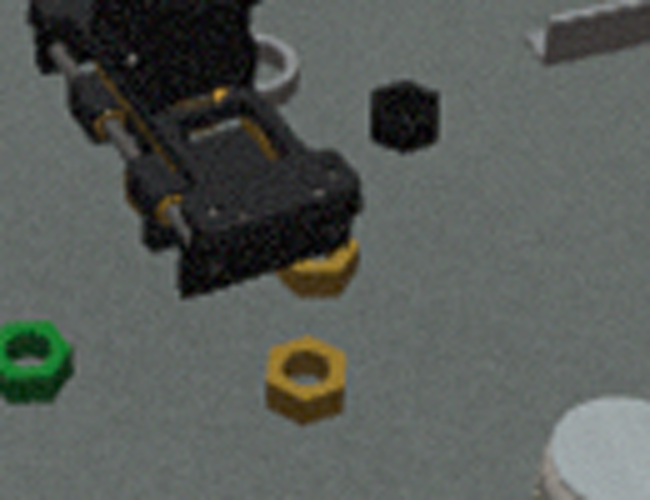

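Request:
play_rows --targets '[{"claw":0.7,"linear":[0.15,0,0],"rotation":[0,0,0]},{"claw":0.7,"linear":[0.1,0,0],"rotation":[0,0,0]}]'

```text
time: 5.9
position: [0.6195, -0.0924, -0.0057]
tool_rot: [-0.272, 1.545, 0.261]
ft_force: [1.0, 0.3, -0.5]
grip_width: 0.3
```

Request:
play_rows --targets '[{"claw":0.7,"linear":[0.1,0,0],"rotation":[0,0,0]},{"claw":0.7,"linear":[0.0,0,0],"rotation":[0,0,0]}]'

```text
time: 6.07
position: [0.619, -0.0908, -0.009]
tool_rot: [-0.274, 1.545, 0.263]
ft_force: [-0.1, 0.5, -0.3]
grip_width: 0.301
```

Request:
play_rows --targets '[{"claw":0.7,"linear":[0.15,0,0],"rotation":[0,0,0]},{"claw":0.7,"linear":[0.0,0,0],"rotation":[0,0,0]}]'

```text
time: 6.23
position: [0.6189, -0.0901, -0.0132]
tool_rot: [-0.274, 1.545, 0.264]
ft_force: [-0.3, -0.2, 0.2]
grip_width: 0.3
```

Request:
play_rows --targets '[{"claw":0.7,"linear":[0.15,0,0],"rotation":[0,0,0]},{"claw":0.7,"linear":[0.0,0,0],"rotation":[0,0,0]}]'

```text
time: 6.4
position: [0.619, -0.0898, -0.0172]
tool_rot: [-0.275, 1.545, 0.264]
ft_force: [-0.2, -0.5, 0.4]
grip_width: 0.299
```

Request:
play_rows --targets '[{"claw":0.7,"linear":[0.12,0,0],"rotation":[0,0,0]},{"claw":0.7,"linear":[0.0,0,0],"rotation":[0,0,0]}]'

```text
time: 6.57
position: [0.6191, -0.0899, -0.0206]
tool_rot: [-0.275, 1.545, 0.264]
ft_force: [-0.3, -0.1, 0.0]
grip_width: 0.299
```

Request:
play_rows --targets '[{"claw":0.7,"linear":[0.1,0,0],"rotation":[0,0,0]},{"claw":0.7,"linear":[0.0,0,0],"rotation":[0,0,0]}]'

```text
time: 6.73
position: [0.6192, -0.09, -0.0233]
tool_rot: [-0.275, 1.545, 0.264]
ft_force: [-0.2, -0.5, 0.4]
grip_width: 0.299
```

Request:
play_rows --targets '[{"claw":0.7,"linear":[0.1,0,0],"rotation":[0,0,0]},{"claw":0.7,"linear":[0.0,0,0],"rotation":[0,0,0]}]'

```text
time: 6.9
position: [0.6192, -0.0901, -0.0261]
tool_rot: [-0.275, 1.545, 0.264]
ft_force: [0.2, 0.5, 0.4]
grip_width: 0.298
```

```bash
python3 go.py .612 -.072 .0
python3 - <<'E'
from h import *
im=get_image('wrist');cv2.imwrite('pics/w4.png',im[120:340,100:420].repeat(2,0).repeat(2,1))
E
```

```text
6.9 [ 0.6192 -0.0901 -0.0261] 0.2978751263345973 joints [ 0.6   0.53 -0.64  1.72  0.37  1.    0.18]
[[ 0.01  -0.337  0.942]
 [-0.005  0.942  0.337]
 [-1.    -0.008  0.008]]
tool delta/25mm [-1.05  0.77 -0.02]
det 1.0 rot to go/90deg [-0.004  0.005  0.005]
```

View pics/w4.png

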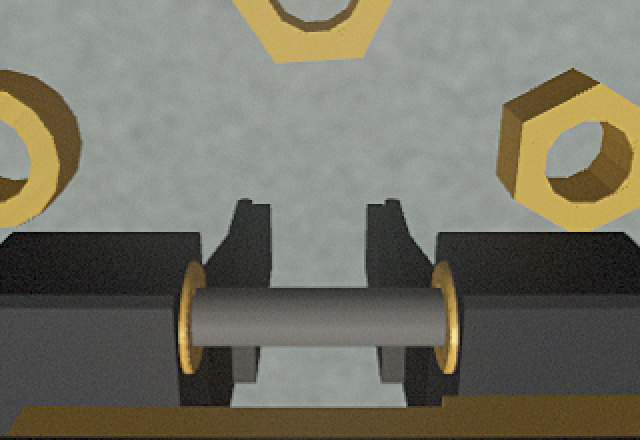

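Request:
play_rows --targets '[{"claw":0.7,"linear":[0.1,0,0],"rotation":[0,0,0]},{"claw":0.7,"linear":[0.0,0,0],"rotation":[0,0,0]}]'

```text
time: 7.12
position: [0.6197, -0.0902, -0.0283]
tool_rot: [-0.275, 1.544, 0.263]
ft_force: [0.0, -0.2, -0.0]
grip_width: 0.302
```

Run:
```python
from h import *
t=cv2.imread('pics/top0.png');g=cv2.cvtColor(t,cv2.COLOR_BGR2GRAY)[100:140,160:200]
m=(g>150).astype(np.uint8);c=max(cv2.findContours(m,0,1)[0],key=cv2.contourArea)
(x,y),r=cv2.minEnclosingCircle(c);print(x+160,y+100,r,toz('top',[(x+160,y+100),(x+160+r,y+100)],.06))
```

```text
178.90223503112793 117.83519554138184 11.853622436523438 [[0.77743288 0.07405839 0.06      ]
 [0.77655661 0.04006635 0.06      ]]
```

Request:
play_rows --targets '[{"claw":0.7,"linear":[0,0.3,0],"rotation":[0,0,0]},{"claw":0.7,"linear":[0.0,0.3,0],"rotation":[0,0,0]},{"claw":0.7,"linear":[0,0.3,0],"rotation":[0,0,0]},{"claw":0.7,"linear":[0,0.3,0],"rotation":[0,0,0]},{"claw":0.7,"linear":[0,0.3,0],"rotation":[0,0,0]},{"claw":0.7,"linear":[0,0.3,0],"rotation":[0,0,0]},{"claw":0.7,"linear":[0,0.3,0],"rotation":[0,0,0]},{"claw":0.7,"linear":[0,0.3,0],"rotation":[0,0,0]},{"claw":0.7,"linear":[0,0.3,0],"rotation":[0,0,0]}]'

```text
time: 7.87
position: [0.5948, -0.0205, -0.0286]
tool_rot: [-0.275, 1.543, 0.263]
ft_force: [0.4, -0.2, -0.6]
grip_width: 0.302
```

```bash
python3 go.py .52 .178 -.028; python3 look.py
```

```text
7.8667 [ 0.5948 -0.0205 -0.0286] 0.30189503617342045 joints [ 0.53  0.48 -0.67  1.8   0.36  0.97  0.06]
[[ 0.012 -0.337  0.942]
 [-0.006  0.942  0.337]
 [-1.    -0.009  0.009]]
tool delta/25mm [-0.11  8.48 -0.14]
det 1.0 rot to go/90deg [-0.004  0.006  0.006]
wrist (277, 336) 173.0 [ 0.6249 -0.0715  0.014 ] bay 0.033 -0.288
wrist (82, 323) 15.2 [ 0.5149 -0.1008  0.014 ] bay -0.08 -0.294
wrist (323, 278) 27.7 [ 0.6349 -0.0265  0.014 ] bay 0.052 -0.246
wrist (195, 278) 27.7 [ 0.5684 -0.05    0.014 ] bay -0.018 -0.256
wrist (258, 202) 42.0 [0.5858 0.0041 0.014 ] bay 0.011 -0.206
top (240, 203) 6.5 [ 0.5299 -0.0945  0.014 ] bay -0.065 -0.291
```

Now the nut moves and sits cradled 26 mm ahead of the TCP. Continuing the push.

Request:
play_rows --targets '[{"claw":0.7,"linear":[0,0.4,0],"rotation":[0,0,0]},{"claw":0.7,"linear":[0.0,0.4,0],"rotation":[0,0,0]},{"claw":0.7,"linear":[0,0.4,0],"rotation":[0,0,0]},{"claw":0.7,"linear":[0,0.4,0],"rotation":[0,0,0]},{"claw":0.7,"linear":[0,0.4,0],"rotation":[0,0,0]},{"claw":0.7,"linear":[0,0.4,0],"rotation":[0,0,0]},{"claw":0.7,"linear":[0,0.4,0],"rotation":[0,0,0]},{"claw":0.7,"linear":[0,0.4,0],"rotation":[0,0,0]},{"claw":0.7,"linear":[0,0.4,0],"rotation":[0,0,0]},{"claw":0.7,"linear":[0,0.4,0],"rotation":[0,0,0]}]'

```text
time: 8.85
position: [0.56, 0.079, -0.029]
tool_rot: [-0.274, 1.542, 0.258]
ft_force: [1.2, -1.0, 0.6]
grip_width: 0.293
```

```bash
python3 go.py .52 .178 -.028; python3 look.py | grep -v " 27.7\|173"
```

```text
8.85 [ 0.56   0.079 -0.029] 0.2930151987416509 joints [ 0.4   0.44 -0.71  1.87  0.36  0.95 -0.13]
[[ 0.014 -0.333  0.943]
 [-0.008  0.943  0.333]
 [-1.    -0.013  0.011]]
tool delta/25mm [-0.1   4.27 -0.19]
det 1.0 rot to go/90deg [-0.006  0.007  0.008]
wrist (258, 202) 42.0 [0.5505 0.1042 0.014 ] bay -0.003 -0.101
top (240, 203) 6.6 [ 0.5303 -0.094   0.014 ] bay -0.064 -0.291
top (222, 154) 6.7 [ 0.6758 -0.0438  0.014 ] bay 0.089 -0.272
```

Run:
```python
from h import *
c=calibration('scene');K=np.array([[c['fx'],0,c['cx']],[0,c['fy'],c['cy']],[0,0,1]])
R=cv2.Rodrigues(np.array([-.277,1.544,.269]))[0]
for x in(-.04,-.07,-.1):
  W=np.array([[x,y,.095] for y in(-.0375,.0375)])@R.T+[.592,-.0115,.0092]
  print(x,((cv2.projectPoints(W,np.array(c['rvec']),np.array(c['tvec']),K,np.array(c['dist_coeffs']))[0].reshape(-1,2)-[230,150])*5).round())
```

```text
-0.04 [[383. 340.]
 [523. 288.]]
-0.07 [[387. 292.]
 [530. 240.]]
-0.1 [[392. 242.]
 [538. 191.]]
```

The body's underside projects about 110 mm above the TCP reading (the whole gripper sits about 35 mm back), so it clears the walls and the tin. Finishing this push.

Request:
play_rows --targets '[{"claw":0.7,"linear":[0,0.4,0],"rotation":[0,0,0]},{"claw":0.7,"linear":[0.0,0.4,0],"rotation":[0,0,0]},{"claw":0.7,"linear":[0,0.4,0],"rotation":[0,0,0]},{"claw":0.7,"linear":[0,0.4,0],"rotation":[0,0,0]},{"claw":0.7,"linear":[0,0.4,0],"rotation":[0,0,0]},{"claw":0.7,"linear":[0,0.4,0],"rotation":[0,0,0]},{"claw":0.7,"linear":[0,0.4,0],"rotation":[0,0,0]},{"claw":0.7,"linear":[0,0.4,0],"rotation":[0,0,0]},{"claw":0.7,"linear":[0,0.4,0],"rotation":[0,0,0]},{"claw":0.7,"linear":[0,0.3,0],"rotation":[0,0,0]}]'

```text
time: 9.83
position: [0.526, 0.1764, -0.0303]
tool_rot: [-0.273, 1.541, 0.253]
ft_force: [-0.4, -0.2, 1.8]
grip_width: 0.296
```

```bash
python3 go.py .52 .178 -.028; python3 look.py | grep -v " 27.7\|173"
```

```text
9.8333 [ 0.526   0.1764 -0.0303] 0.29592307898018333 joints [ 0.25  0.43 -0.74  1.9   0.37  0.94 -0.33]
[[ 0.015 -0.33   0.944]
 [-0.01   0.944  0.33 ]
 [-1.    -0.015  0.011]]
tool delta/25mm [-0.1   0.14 -0.2 ]
det 1.0 rot to go/90deg [-0.008  0.007  0.01 ]
wrist (259, 203) 42.3 [0.5171 0.2008 0.014 ] bay -0.016 0.0
top (240, 203) 6.6 [ 0.5303 -0.094   0.014 ] bay -0.064 -0.291
top (222, 154) 6.7 [ 0.6758 -0.0438  0.014 ] bay 0.089 -0.272
```

Request:
play_rows --targets '[{"claw":0.7,"linear":[0,-0.4,0],"rotation":[0,0,0]},{"claw":0.7,"linear":[0,-0.6,0],"rotation":[0,0,0]},{"claw":0.7,"linear":[0,-0.6,0],"rotation":[0,0,0]},{"claw":0.7,"linear":[-0.9,-0.2,0],"rotation":[0,0,0]},{"claw":0.7,"linear":[-0.9,0,0],"rotation":[0,0,0]},{"claw":0.7,"linear":[-0.9,0,0],"rotation":[0,0,0]},{"claw":0.7,"linear":[-0.9,0,0],"rotation":[0,0,0]},{"claw":0.7,"linear":[-0.7,0,0],"rotation":[0,0,0]},{"claw":0.7,"linear":[0,0,0],"rotation":[-0.008,0.007,0.01]}]'

```text
time: 10.73
position: [0.5384, 0.1199, 0.0774]
tool_rot: [-0.267, 1.567, 0.266]
ft_force: [1.1, 0.6, 0.5]
grip_width: 0.296
```

Request:
play_rows --targets '[{"claw":0.7,"linear":[0,-1,0.25],"rotation":[0,0,0]},{"claw":0.7,"linear":[0,-1,0.25],"rotation":[0,0,0]},{"claw":0.7,"linear":[0,-1,0.25],"rotation":[0,0,0]},{"claw":0.7,"linear":[0,-1,0.25],"rotation":[0,0,0]},{"claw":0.7,"linear":[0,-1,0.25],"rotation":[0,0,0]},{"claw":0.7,"linear":[0,-1,0.25],"rotation":[0,0,0]},{"claw":0.7,"linear":[0,-1,0.25],"rotation":[0,0,0]},{"claw":0.7,"linear":[0,-1,0.25],"rotation":[0,0,0]},{"claw":0.7,"linear":[0,-1,0.25],"rotation":[0,0,0]},{"claw":0.7,"linear":[0,0,0],"rotation":[0,0,0]}]'

```text
time: 11.57
position: [0.6702, -0.1033, 0.0756]
tool_rot: [-0.259, 1.571, 0.249]
ft_force: [-0.6, -1.7, -0.1]
grip_width: 0.3
```

```bash
python3 go.py .696 -.100 -.028; python3 look.py | grep -v " 27.7\|173"
```

```text
11.5667 [ 0.6702 -0.1033  0.0756] 0.2995468307795519 joints [ 0.57  0.54 -0.63  1.47  0.34  1.25  0.21]
[[-0.014 -0.317  0.948]
 [-0.009  0.948  0.317]
 [-1.    -0.004 -0.016]]
tool delta/25mm [ 4.13 -0.19  1.08]
det 1.0 rot to go/90deg [-0.017 -0.01   0.002]
wrist (101, 124) 28.3 [ 0.5312 -0.0891  0.014 ] bay -0.062 -0.286
wrist (291, 122) 26.5 [ 0.6747 -0.0395  0.014 ] bay 0.088 -0.267
top (139, 210) 7.2 [0.5171 0.1998 0.014 ] bay -0.016 -0.001
top (220, 155) 6.1 [ 0.6745 -0.0394  0.014 ] bay 0.088 -0.267
```

n2 now sits at bay (-0.016, -0.001), confirmed in the top view. Lowering behind nut 1.

Request:
play_rows --targets '[{"claw":0.7,"linear":[0,-0.1,0.5],"rotation":[-0.017,-0.01,0]},{"claw":0.7,"linear":[0,-0.1,0.5],"rotation":[0,0,0]},{"claw":0.7,"linear":[0.4,0,0.1],"rotation":[0,0,0]},{"claw":0.7,"linear":[0.9,0,0],"rotation":[0,0,0]},{"claw":0.7,"linear":[0.8,0,0],"rotation":[0,0,0]},{"claw":0.7,"linear":[0.5,0,0],"rotation":[0,0,0]},{"claw":0.7,"linear":[0,0,0],"rotation":[0,0,0]}]'

```text
time: 12.3
position: [0.6979, -0.0794, 0.0089]
tool_rot: [-0.292, 1.544, 0.299]
ft_force: [-0.4, 0.6, -0.1]
grip_width: 0.298
```

```bash
python3 go.py .695 -.100 -.029; python3 look.py | grep -v " 27.7\|173"
```

```text
12.3 [ 0.6979 -0.0794  0.0089] 0.2976642532292639 joints [ 0.52  0.64 -0.62  1.48  0.38  1.14  0.21]
[[ 0.006 -0.368  0.93 ]
 [ 0.006  0.93   0.368]
 [-1.     0.003  0.008]]
tool delta/25mm [ 1.51 -0.73 -0.42]
det 1.0 rot to go/90deg [ 0.018  0.005 -0.002]
wrist (194, 278) 27.6 [ 0.6757 -0.1393  0.014 ] bay 0.069 -0.365
wrist (245, 152) 34.6 [ 0.6767 -0.0433  0.014 ] bay 0.09 -0.271
wrist (6, 142) 32.9 [ 0.5392 -0.0905  0.014 ] bay -0.055 -0.289
top (139, 210) 7.2 [0.5171 0.1998 0.014 ] bay -0.016 -0.001
```

Request:
play_rows --targets '[{"claw":0.7,"linear":[0,-0.5,-0.2],"rotation":[0.018,0.005,0]},{"claw":0.7,"linear":[0.2,-0.3,-0.2],"rotation":[0,0,0]},{"claw":0.7,"linear":[0.4,0,0],"rotation":[0,0,0]},{"claw":0.7,"linear":[0.4,0,0],"rotation":[0,0,0]},{"claw":0.7,"linear":[0.3,0,0],"rotation":[0,0,0]},{"claw":0.7,"linear":[0,0,0],"rotation":[0,0,0]}]'

```text
time: 12.95
position: [0.7017, -0.1076, -0.0175]
tool_rot: [-0.27, 1.543, 0.265]
ft_force: [-0.6, -0.9, 0.7]
grip_width: 0.297
```

```bash
python3 go.py .695 -.100 -.029; python3 look.py | grep -v " 27.7\|173"
```

```text
12.95 [ 0.7017 -0.1076 -0.0175] 0.2972035451281057 joints [ 0.53  0.67 -0.6   1.48  0.4   1.1   0.2 ]
[[ 0.012 -0.335  0.942]
 [-0.001  0.942  0.335]
 [-1.    -0.005  0.01 ]]
tool delta/25mm [ 0.46  0.38 -0.16]
det 1.0 rot to go/90deg [-0.005  0.007  0.003]
wrist (194, 278) 27.6 [ 0.6762 -0.147   0.014 ] bay 0.068 -0.373
wrist (0, 114) 18.5 [ 0.5564 -0.0873  0.014 ] bay -0.037 -0.29
wrist (252, 108) 42.5 [ 0.6757 -0.0427  0.014 ] bay 0.089 -0.271
top (139, 210) 7.2 [0.5171 0.1998 0.014 ] bay -0.016 -0.001
top (222, 154) 6.7 [ 0.6758 -0.0438  0.014 ] bay 0.089 -0.272
```

Request:
play_rows --targets '[{"claw":0.7,"linear":[0.25,0,-0.1],"rotation":[0,0.007,0.003]},{"claw":0.7,"linear":[0.2,0.1,0],"rotation":[0,0,0]},{"claw":0.7,"linear":[0,0.3,0],"rotation":[0,0,0]},{"claw":0.7,"linear":[0,0.3,0],"rotation":[0,0,0]},{"claw":0.7,"linear":[0,0.3,0],"rotation":[0,0,0]},{"claw":0.7,"linear":[0,0.3,0],"rotation":[0,0,0]},{"claw":0.7,"linear":[0,0.3,0],"rotation":[0,0,0]},{"claw":0.7,"linear":[0,0.3,0],"rotation":[0,0,0]},{"claw":0.7,"linear":[0,0.3,0],"rotation":[0,0,0]},{"claw":0.7,"linear":[0,0.3,0],"rotation":[0,0,0]}]'

```text
time: 13.93
position: [0.6787, -0.042, -0.0262]
tool_rot: [-0.271, 1.55, 0.269]
ft_force: [-0.2, -0.4, -0.7]
grip_width: 0.302
```

```bash
python3 go.py .587 .18 -.029; python3 look.py | grep -v " 27.7\|173"
```

```text
13.9333 [ 0.6787 -0.042  -0.0262] 0.30182757257890747 joints [ 0.47  0.63 -0.61  1.56  0.4   1.07  0.1 ]
[[ 0.004 -0.337  0.942]
 [-0.001  0.942  0.337]
 [-1.    -0.002  0.003]]
tool delta/25mm [ 0.09  9.6  -0.46]
det 1.0 rot to go/90deg [-0.003  0.002  0.001]
wrist (8, 232) 25.1 [ 0.5503 -0.0799  0.014 ] bay -0.042 -0.281
top (139, 210) 7.2 [0.5171 0.1998 0.014 ] bay -0.016 -0.001
```

```bash
python3 look.py
```

```text
wrist (276, 336) 173.5 [ 0.7101 -0.0978  0.014 ] bay 0.111 -0.332
wrist (323, 278) 27.7 [ 0.7207 -0.0522  0.014 ] bay 0.131 -0.289
wrist (195, 278) 27.7 [ 0.6533 -0.0761  0.014 ] bay 0.06 -0.299
wrist (6, 228) 25.8 [ 0.5498 -0.0805  0.014 ] bay -0.042 -0.282
wrist (256, 193) 41.6 [ 0.6687 -0.0173  0.014 ] bay 0.087 -0.244
top (139, 210) 7.2 [0.5171 0.1998 0.014 ] bay -0.016 -0.001
```

Request:
play_rows --targets '[{"claw":0.7,"linear":[0.05,0.4,0],"rotation":[0,0,0]},{"claw":0.7,"linear":[0.05,0.4,0],"rotation":[0,0,0]},{"claw":0.7,"linear":[0,0.4,0],"rotation":[0,0,0]},{"claw":0.7,"linear":[0,0.4,0],"rotation":[0,0,0]},{"claw":0.7,"linear":[0,0.4,0],"rotation":[0,0,0]},{"claw":0.7,"linear":[0,0.4,0],"rotation":[0,0,0]},{"claw":0.7,"linear":[0,0.4,0],"rotation":[0,0,0]},{"claw":0.7,"linear":[0,0.4,0],"rotation":[0,0,0]},{"claw":0.7,"linear":[0,0.4,0],"rotation":[0,0,0]},{"claw":0.7,"linear":[0,0.4,0],"rotation":[0,0,0]}]'

```text
time: 15.07
position: [0.644, 0.0551, -0.0291]
tool_rot: [-0.268, 1.549, 0.261]
ft_force: [0.6, -2.2, 1.2]
grip_width: 0.301
```

```bash
python3 go.py .587 .18 -.029; python3 look.py |tail -4
```

```text
15.0667 [ 0.644   0.0551 -0.0291] 0.3006529021421073 joints [ 0.36  0.58 -0.64  1.66  0.4   1.03 -0.07]
[[ 0.006 -0.331  0.944]
 [-0.004  0.944  0.331]
 [-1.    -0.006  0.004]]
tool delta/25mm [-0.04  5.47 -0.5 ]
det 1.0 rot to go/90deg [-0.007  0.003  0.004]
wrist (195, 278) 27.7 [0.6173 0.0271 0.014 ] bay 0.046 -0.19
wrist (256, 201) 42.7 [0.6342 0.0808 0.014 ] bay 0.074 -0.141
top (139, 210) 7.2 [0.5171 0.1998 0.014 ] bay -0.016 -0.001
top (240, 203) 6.6 [ 0.5303 -0.094   0.014 ] bay -0.064 -0.291
```

Request:
play_rows --targets '[{"claw":0.7,"linear":[0,0.4,-0.04],"rotation":[0,0,0]},{"claw":0.7,"linear":[0,0.4,-0.04],"rotation":[0,0,0]},{"claw":0.7,"linear":[0,0.4,-0.04],"rotation":[0,0,0]},{"claw":0.7,"linear":[0,0.4,-0.04],"rotation":[0,0,0]},{"claw":0.7,"linear":[0,0.4,-0.04],"rotation":[0,0,0]},{"claw":0.7,"linear":[0,0.4,0],"rotation":[0,0,0]},{"claw":0.7,"linear":[0,0.4,0],"rotation":[0,0,0]},{"claw":0.7,"linear":[0,0.4,0],"rotation":[0,0,0]},{"claw":0.7,"linear":[0,0.4,0],"rotation":[0,0,0]},{"claw":0.7,"linear":[0,0.4,0],"rotation":[0,0,0]}]'

```text
time: 16.05
position: [0.6044, 0.1516, -0.0297]
tool_rot: [-0.267, 1.549, 0.254]
ft_force: [0.9, -0.6, 1.5]
grip_width: 0.302
```

```bash
python3 go.py .587 .18 -.029; python3 look.py |tail -4
```

```text
16.05 [ 0.6044  0.1516 -0.0297] 0.30247757462196206 joints [ 0.23  0.54 -0.67  1.72  0.4   1.01 -0.25]
[[ 0.007 -0.326  0.945]
 [-0.007  0.945  0.326]
 [-1.    -0.009  0.005]]
tool delta/25mm [-0.04  1.3  -0.29]
det 1.0 rot to go/90deg [-0.011  0.003  0.006]
wrist (195, 278) 27.7 [0.5772 0.1243 0.014 ] bay 0.027 -0.087
wrist (258, 202) 43.0 [0.595  0.1777 0.014 ] bay 0.055 -0.038
wrist (117, 104) 49.9 [0.518  0.2016 0.014 ] bay -0.015 0.001
top (240, 203) 6.6 [ 0.5303 -0.094   0.014 ] bay -0.064 -0.291
```

Request:
play_rows --targets '[{"claw":0.7,"linear":[0,0.4,0],"rotation":[0,0,0]},{"claw":0.7,"linear":[0,0.4,0],"rotation":[0,0,0]},{"claw":0.7,"linear":[0,0.4,0],"rotation":[0,0,0]},{"claw":0.7,"linear":[0,0.3,0],"rotation":[0,0,0]},{"claw":0.7,"linear":[0,0,0],"rotation":[0,0,0]},{"claw":0.7,"linear":[0,-0.4,0],"rotation":[0,0,0]},{"claw":0.7,"linear":[0,-0.6,0],"rotation":[0,0,0]},{"claw":0.7,"linear":[0,-0.6,0],"rotation":[0,0,0]},{"claw":0.7,"linear":[-0.5,-0.4,0],"rotation":[0,0,0]},{"claw":0.7,"linear":[-1,0,0],"rotation":[0,0,0]}]'

```text
time: 17.03
position: [0.6029, 0.139, 0.002]
tool_rot: [-0.27, 1.561, 0.258]
ft_force: [0.1, -0.4, 0.3]
grip_width: 0.301
```

Request:
play_rows --targets '[{"claw":0.7,"linear":[-1,0,0],"rotation":[0,0,0]},{"claw":0.7,"linear":[-1,0,0],"rotation":[0,0,0]},{"claw":0.7,"linear":[-1,0,0],"rotation":[0,0,0]},{"claw":0.7,"linear":[-1,-0.5,0],"rotation":[0,0,0]},{"claw":0.7,"linear":[-0.5,-1,0],"rotation":[0,0,0]},{"claw":0.7,"linear":[0,-1,0],"rotation":[0,0,0]},{"claw":0.7,"linear":[0,-1,0],"rotation":[0,0,0]},{"claw":0.7,"linear":[0,-1,0],"rotation":[0,0,0]},{"claw":0.7,"linear":[0,0,0],"rotation":[0,0,0]},{"claw":0.7,"linear":[0,0,0],"rotation":[0,0,0]}]'

```text
time: 17.87
position: [0.645, 0.0193, 0.1255]
tool_rot: [-0.264, 1.556, 0.251]
ft_force: [0.3, 0.8, 0.4]
grip_width: 0.302
```

```bash
python3 look.py |grep top
python3 - <<'E'
from h import *
im=get_image('top');cv2.imwrite('pics/end.png',im);a=cv2.imread('pics/top0.png')
print(get_state()['time'],get_state()['position'],get_state()['qd'])
d=cv2.absdiff(im,a).max(2)
for n,(x,y) in dict(green=(265,163),black=(195,217),race=(221,233),bush=(240,203),tin=(180,120),sprocket=(242,120),case=(311,240),wrench=(369,272),roller=(375,165)).items():
    print(n,(d[y-14:y+15,x-14:x+15]>40).sum())
E
```

```text
top (139, 210) 7.2 [0.5171 0.1998 0.014 ] bay -0.016 -0.001
top (240, 203) 6.6 [ 0.5303 -0.094   0.014 ] bay -0.064 -0.291
top (136, 188) 6.8 [0.5833 0.2099 0.014 ] bay 0.05 -0.005
18.0667 [0.64432337 0.02205962 0.12533045] [-0.01089675 -0.00155175 -0.00969396 -0.00107346 -0.00212269  0.00060679
 -0.00033429]
green 0
black 804
race 599
bush 0
tin 719
sprocket 0
case 0
wrench 0
roller 0
```

View pics/end.png

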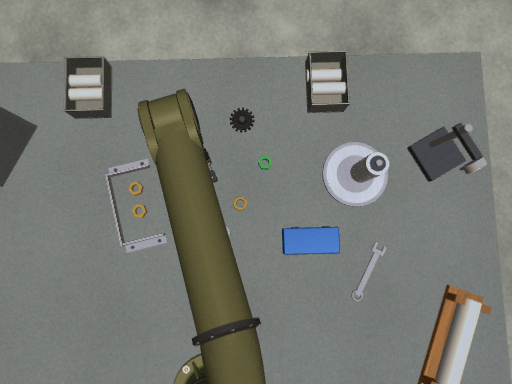

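The top view shows both nuts in the bay, at (136,188) and (139,210). The arm hides the tin, the race and the black nut there, so I'll check those in the scene camera.

Run:
```python
from h import *
im=get_image('scene');cv2.imwrite('pics/end_s.png',im);a=cv2.imread('pics/scene0.png');d=cv2.absdiff(im,a).max(2)
for n,(x,y) in dict(tin=(355,248),race=(280,164),black=(311,173)).items(): print(n,(d[y-9:y+10,x-9:x+10]>40).sum())
```

```text
tin 0
race 0
black 0
```

View pics/end_s.png

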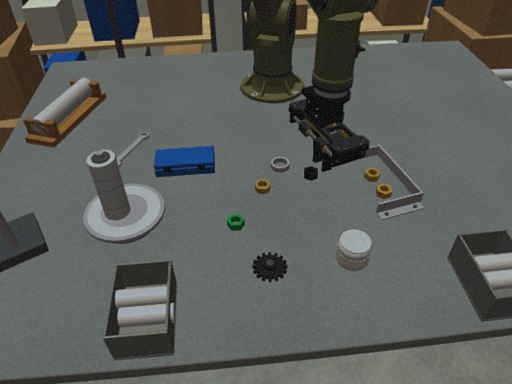

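The scene view shows both nuts lying flat in the bay at (372,174) and (384,190). The race, black nut and tin look unchanged, and the gripper is clear of everything.

```bash
python3 -c "
from bench import *
print(close_job())"
```

```text
the job is handed in; nothing more can be done
None
```

I swept both brass hex nuts along the table into the bay, using the part-closed fingertips as a fork, and handed the job in at about 18 s of the 72 s allowed.

- **Nuts:** in the last top view their centres are at about (-0.016, -0.001) m and (0.050, -0.005) m in the bay frame. That is more than 30 mm past the -0.038 m limit, and the scene view shows both lying flat.
- **Bystanders:** before/after picture differences were zero at the race, bush, sprocket, tin, case, wrench and roller, and at the black and green look-alikes. The race, tin and black nut were hidden by the arm in the last top view, so I checked those in the scene view instead.
- **Gripper:** it was raised clear of everything when I handed in.

**Disagreement found:** the fingertips were about 30–35 mm short of the reported TCP. On the first pass they went over the nut without moving it. I backed off and lowered in small steps to TCP z of about -0.028 m. No contact with the table showed in the force readings, so the offset comes from the pictures and was not confirmed by touch.

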